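# Click the grooming-kit lid shut round its rim

## Robot

A 6-joint arm with a two-finger parallel gripper is mounted at the origin on the work surface. World frame = base frame: x ahead of the robot, y to its left, z up, the work surface at z = 0. Lengths are in mm, angles in rad, forces in N, time in s.
With the tool pointing down it reaches from about 350 to 875 mm from the base axis. Payload 4.2 kg.
Tool frame: the origin (TCP) lies on the mounting face of the last link; the fingertips stand 173 mm ahead of it and the grasp point (between the pads) lies 155 mm ahead of it; z points along the fingers, y is the direction in which the jaws open and shut (so a half turn about z gives the same grasp; the last joint's range is limited). The gripper opens to 85 mm and grips with 20 to 120 N. Pads are 22 mm wide; open, the fingers measure 114 mm over their backs; the gripper's body (76 mm by 85 mm) begins 54 mm behind the grasp point. The pads swing forward as they close: fully open they stand 13 mm farther back than shut.
Start: joints at [1.579, 0.385, 0.008, 0, -1.194, -0.259], TCP at [155.08, 605.434, 404.712] pointing down, gripper open.
Joint ranges: [-3.14, 3.14], [-1.21, 2.06], [-1.07, 1.41], [-3.16, 2.05], [-2.99, -0.16], [-3.1, 3.1]. Speed limits (rad/s): [2.79, 2.79, 3.14, 3.14, 3.14, 3.14].

## Interface

Orientations are given as a unit quaternion [x, y, z, w].
In Python, from bench import arm gives the robot as it stands.
- The arm moves only by the shell command python3 -m jog 'ROWS' [OPENING]. ROWS is JSON, a list that holds one entry, the list of rows, each a list of 4 numbers: the shift along the tool's x, y, z in mm, then the turn about the tool's z in degrees. In form: [[[x, y, z, spin], ...]]. A call has exactly 5 rows; each row is the pose to reach, as a shift and turn from the pose measured when the call began, along the tool's axes at that moment; what a row does not reach only later rows make up. A row lasts 1/8 s, in which the tool goes at most 62.5 mm and 10.7 degrees, less where a joint would pass 70% of its speed; a pose out of reach is approached as far as the arm can. A call with a gripper value outside its range is refused whole. OPENING is the finger opening in mm, from 0 to 85.4, set as the call begins (- or left out, the last holds). The fingers move at their own pace and stop on an object; the grip force is fixed at half the most. Time passes only in rows, so rows that repeat a pose let the fingers close, or fill a call up. It gives the time, the measured TCP pose, the force and the opening at its end, in the units of the state.
- arm.read_state(): the state, without advancing time (a new reading comes with each control period).
- arm.get_image(name): name is "side" or "top"; returns (picture, depth): 384x512x3 uint8, blue, green, red; 384x512 float32, mm along the optical axis (not along the pixel's ray), 0 where there is no reading.
- arm.camera_params(name): a dict with "mtx" (3x3 intrinsics, pixels), "R" (3x3) and "t" (3): a world point X has camera coordinates R X + t. Camera axes: x right, y down, z forward; pixel columns grow to the right and rows downward; lengths in mm; the calibration is good to about 2 mm. A picture is of the moment at which its call begins. camera_params takes no time and is no camera call.
- arm.job_done(): hands the job in, once; it reports no verdict.
The state is a dict: "clock": time; "joints": joint angles; "joint_vel": joint speeds; "joint_efforts": joint torques, N m; "position": TCP position; "ee_rot": TCP orientation; "contact_force": force on the tool from outside, world axes, zero at the start; "wrist_torque": the same for the moment, N m; "gripper_width": finger opening in mm.
Only numpy, scipy, OpenCV 4.12 (cv2) and the standard library are available. Lean on these libraries where they do the work, as an engineer would, in place of code of your own. Each camera call takes 0.05 s, during which the arm holds its last target.

## Task

Close the lid of the grey grooming-kit box: press its four raised rim sections down with the fingertips, one after the other, until each clicks fully shut, starting at the section with the blue tab and going round clockwise as seen from above. Only press: do not lift or shove the box, do not lean on it heavily, and leave everything else on the vanity where it lies.

Things in the scene. Friction and masses are not known exactly. Their poses are not given: they have to be found in the camera images.
- kit_box: Loose grey box, 186 x 146 mm (x, y), 0.5 to 0.95 kg, white snap lid; any yaw. Origin: centre of its underside; blue tab on the -x end. Lid middle (top at 68 mm) and corners (34 mm square, top at 70 mm) are fixed; between the corners four pale teal rim sections stand 8 mm too high, orange seal showing below; their centres are 80 mm (ends) and 60 mm (long sides) from the box centre
- sec_a_top (a point): Centre of the top face of a lid rim section, moves with it: about 79 mm above the vanity while up, 71 mm when shut. FIRST rim section, on the -x end (of the box frame); the one with the bright blue pull tab (34 mm wide, sticking 19 mm out); pale teal, 30 x 80 mm (x, y). 'First' to 'fourth' is the clockwise order seen from above, starting at the tab.
- sec_a (a joint): Travel of that section straight down (m): 0 = up, 0.008 = shut on its stop. It resists with about 9 N at the top, falling off further down; past half-way (about 4.6 mm) the section snaps shut by itself and is held shut with about 6 N; let go before that, it springs back up. The stop at 8 mm is firm; readings at rest run from -0.0005 to 0.0084.
- sec_b_top (a point): Centre of the top face of a lid rim section, moves with it: about 79 mm above the vanity while up, 71 mm when shut. SECOND, on the +y long side; pale teal, 120 x 30 mm (x, y). 'First' to 'fourth' is the clockwise order seen from above, starting at the tab.
- sec_b (a joint): Travel of that section straight down (m): 0 = up, 0.008 = shut on its stop. It resists with about 9 N at the top, falling off further down; past half-way (about 4.6 mm) the section snaps shut by itself and is held shut with about 6 N; let go before that, it springs back up. The stop at 8 mm is firm; readings at rest run from -0.0005 to 0.0084.
- sec_c_top (a point): Centre of the top face of a lid rim section, moves with it: about 79 mm above the vanity while up, 71 mm when shut. THIRD, on the +x end; pale teal, 30 x 80 mm (x, y). 'First' to 'fourth' is the clockwise order seen from above, starting at the tab.
- sec_c (a joint): Travel of that section straight down (m): 0 = up, 0.008 = shut on its stop. It resists with about 9 N at the top, falling off further down; past half-way (about 4.6 mm) the section snaps shut by itself and is held shut with about 6 N; let go before that, it springs back up. The stop at 8 mm is firm; readings at rest run from -0.0005 to 0.0084.
- sec_d_top (a point): Centre of the top face of a lid rim section, moves with it: about 79 mm above the vanity while up, 71 mm when shut. FOURTH, on the -y long side; pale teal, 120 x 30 mm (x, y). 'First' to 'fourth' is the clockwise order seen from above, starting at the tab.
- sec_d (a joint): Travel of that section straight down (m): 0 = up, 0.008 = shut on its stop. It resists with about 9 N at the top, falling off further down; past half-way (about 4.6 mm) the section snaps shut by itself and is held shut with about 6 N; let go before that, it springs back up. The stop at 8 mm is firm; readings at rest run from -0.0005 to 0.0084.
- comb: Black comb lying flat, 170 x 32 x 4 mm, beside the box's +y side; origin at the middle of its underside. Bystander: leave it where it is.
- tweezers: Steel tweezers lying flat, 100 x 12 x 5 mm, beside the box's -y side; origin at the middle of the underside. Bystander: leave it where it is.
- cream_jar: Closed jar, 52 mm across, 48 mm tall, off the box's +x end; origin at the centre of its underside. Bystander: leave it where it is.
- trimmer: Grey hair trimmer lying flat, 145 x 38 x 35 mm; origin at its underside. Bystander: leave it where it is.
- acrylic_cup: Clear cup, 72 mm across the rim, 95 mm tall; origin at the centre of its underside. Bystander: leave it where it is.
- dispenser: Soap pump bottle, 64 mm across, 149 mm tall; origin at the centre of its underside. Bystander: leave it where it is.
- hair_brush: Wooden paddle hair brush lying on its back, bristles up, 185 x 60 x 28 mm; origin at its underside. Bystander: leave it where it is.

How it is judged:
By the outcome, as a careful person would: the job done as asked, in the order asked, and still so for the second after the job is handed in, with the robot touching nothing.
It also fails if it takes over 58 s, if anything falls off the work surface, if the arm or the gripper's body presses on something with over 40 N, if the wrist force passes 120 N, or if a joint passes its speed limit or range.

## Working session

There is one attempt and no reset: what is moved stays moved. The work goes in short steps, Python scripts to look and compute and a shell command to move; the robot and the scene stay as the last step left them, time stands still between calls to the robot, and variables do not carry over. Pictures are saved under pics/ and viewed, and the job is handed in when it is done.

```bash
mkdir -p pics; ls
python3 - <<'E'
from bench import arm
import cv2,numpy as np
for n in("top","side"):
    p,d=arm.get_image(n); cv2.imwrite(f"pics/{n}0.png",p); np.save(f"pics/{n}0.npy",d)
    c=arm.camera_params(n); print(n,c)
print(arm.read_state())
E
```

```text
pics
top {'mtx': array([[422.48412854,   0.        , 251.9361056 ],
       [  0.        , 422.48412854, 196.11645671],
       [  0.        ,   0.        ,   1.        ]]), 'R': array([[-0.01665845, -0.99980377,  0.01071999],
       [-0.99117532,  0.01510265, -0.13169433],
       [ 0.13150659, -0.01281922, -0.99123241]]), 't': array([   9.66261422,  570.79968518, 1190.71503515])}
side {'mtx': array([[480.08208903,   0.        , 253.74882741],
       [  0.        , 480.08208903, 195.4284295 ],
       [  0.        ,   0.        ,   1.        ]]), 'R': array([[ 0.89775064, -0.44011923, -0.01840799],
       [-0.29869962, -0.57750661, -0.75977934],
       [ 0.32376276,  0.68759085, -0.64992038]]), 't': array([-519.60850779,  230.81608608, 1570.62854795])}
{'clock': 0.1, 'joints': array([ 1.57860423e+00,  3.85501341e-01,  6.77873692e-03, -4.21301947e-04,
       -1.19400924e+00, -2.58588215e-01]), 'joint_vel': array([ 6.60449229e-04, -1.57933170e-03,  4.04990842e-03,  8.56064130e-05,
        1.44696262e-04, -1.79061759e-03]), 'joint_efforts': array([ 2.80107051e-04, -3.93322599e+01,  1.88926238e+01,  4.19791952e+00,
       -2.65760071e-03,  7.37172542e-06]), 'position': array([155.03002212, 605.28950806, 403.72593982]), 'ee_rot': array([ 9.92138746e-01, -1.25138859e-01, -6.55417928e-05,  9.85190653e-04]), 'contact_force': array([ 0.22559634, -0.2950465 , -1.28767171]), 'wrist_torque': array([-0.0139776 , -0.09511405, -0.04729279]), 'gripper_width': 85.32908589148636}
```

View pics/top0.png

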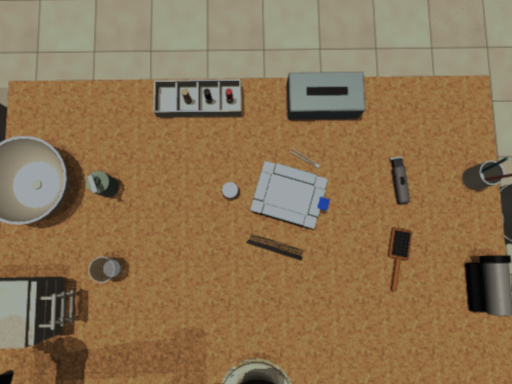

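View pics/side0.png

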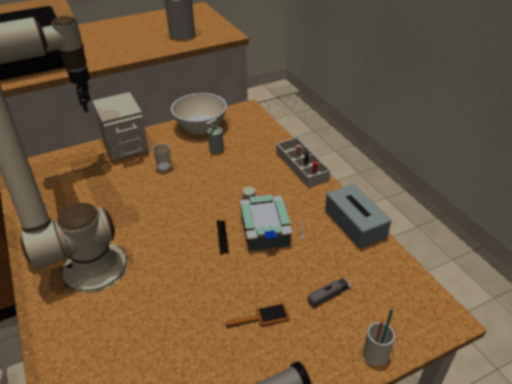

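```bash
cat > h.py <<'E'
import numpy as np
from bench import arm
def world(c,uv,z=None,d=None):
    K,R,t=c["mtx"],c["R"],c["t"]
    uv=np.atleast_2d(uv).astype(float)
    r=np.c_[(uv[:,0]-K[0,2])/K[0,0],(uv[:,1]-K[1,2])/K[1,1],np.ones(len(uv))]
    C=-R.T@t; D=r@R
    s=(z-C[2])/D[:,2] if d is None else d
    return C+D*np.reshape(s,(-1,1))
E
python3 - <<'E'
from h import *
import cv2
p=cv2.imread("pics/top0.png"); d=np.load("pics/top0.npy"); c=arm.camera_params("top")
v,u=np.mgrid[150:245,235:345]; uv=np.c_[u.ravel(),v.ravel()]
P=world(c,uv,d=d[150:245,235:345].ravel())
m=(P[:,2]>55)&(P[:,2]<95)
print(m.sum(), np.percentile(P[m,2],[5,25,50,75,95]))
# points top: raise
hi=P[m]; rect=cv2.minAreaRect(hi[:,:2].astype(np.float32)); print(rect)
col=p[150:245,235:345].reshape(-1,3).astype(int)
tab=(col[:,0]>col[:,2]+60)&(col[:,0]>100)
print("tab",tab.sum(),P[tab].mean(0), uv[tab].mean(0))
fz=P[(col.sum(1)>0)]
cv2.imwrite("pics/crop0.png",cv2.resize(p[150:265,225:345],None,fx=6,fy=5,interpolation=cv2.INTER_CUBIC)[:600,:800])
s=cv2.imread("pics/side0.png");cv2.imwrite("pics/crop1.png",cv2.resize(s[175:260,205:325],None,fx=6,fy=6,interpolation=cv2.INTER_CUBIC))
E
```

```text
3590 [63.92230854 66.98035566 70.54728498 77.45107477 80.57550086]
((568.1486206054688, -111.63362121582031), (208.84689331054688, 150.93836975097656), 72.52862548828125)
tab 110 [ 542.26664064 -198.3681718    77.36244579] [322.99090909 203.28181818]
```

Run:
```python
from h import *
import cv2
p=cv2.imread("pics/top0.png")
g=p[150:245,235:345]; 
hsv=cv2.cvtColor(g,cv2.COLOR_BGR2HSV)
m=((hsv[...,1]<75)&(hsv[...,2]>110)).astype(np.uint8)
n,l,st,ce=cv2.connectedComponentsWithStats(m)
i=1+np.argmax(st[1:,4]); v,u=np.where(l==i); c=arm.camera_params("top")
P=world(c,np.c_[u+235,v+150],z=78)
print(st[i],cv2.minAreaRect(P[:,:2].astype(np.float32)),P.mean(0))
```

```text
[  15   11   78   68 3444] ((571.7401123046875, -103.7757568359375), (190.74093627929688, 151.58123779296875), 72.6999282836914) [ 571.14527477 -102.25314565   78.        ]
```

View pics/crop0.png

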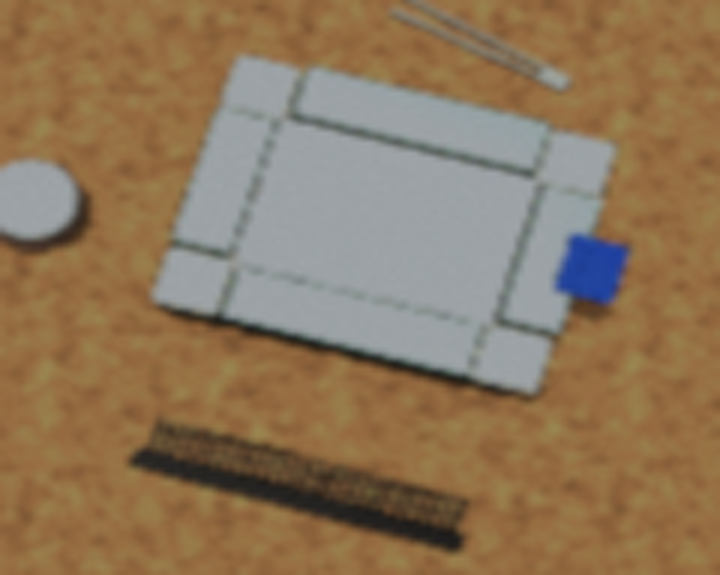

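View pics/crop1.png

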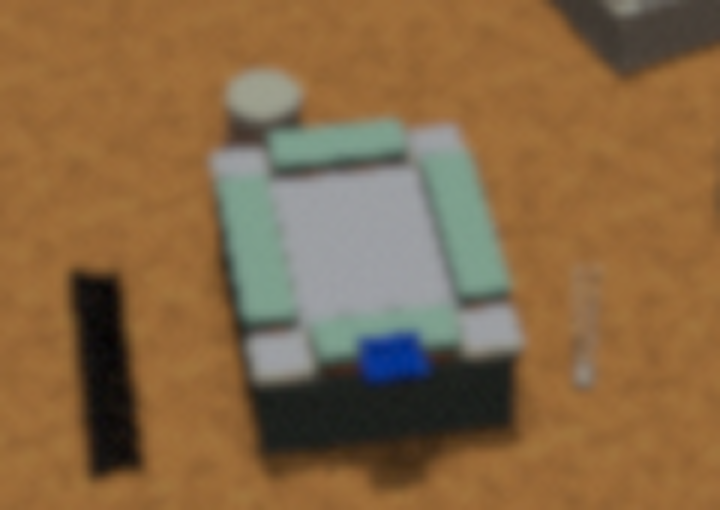

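```bash
cat >> h.py <<'E'
from scipy.spatial.transform import Rotation as Ro
def goal(xy,z,yaw=None):
    s=arm.read_state(); R=Ro.from_quat(s["ee_rot"]).as_matrix()
    w=np.array([*xy,z])-s["position"]; y=np.degrees(np.arctan2(R[1,0],R[0,0]))
    print("tool shift",(R.T@w).round(1),"toolx yaw",y.round(1), "spin needed", None if yaw is None else ((-(yaw-y)+90)%180-90).round(1))
E
python3 - <<'E'
from h import *
from scipy.optimize import least_squares
c=arm.camera_params("top")
px=np.array([(240,55),(615,143),(540,393),(153,303)])/[6,5]+[225-.4,150-.4]
W=world(c,px,z=70)[:,:2]
B=np.array([(93,-73),(-93,-73),(-93,73),(93,73)])
f=lambda q:(B@np.array([[np.cos(q[2]),np.sin(q[2])],[-np.sin(q[2]),np.cos(q[2])]])+q[:2]-W).ravel()
r=least_squares(f,[571,-103,1.27]); print(r.x,np.degrees(r.x[2]),r.fun.round(1))
q=r.x;ux=np.array([np.cos(q[2]),np.sin(q[2])]);uy=np.array([-ux[1],ux[0]])
for n,x,y in(("a",-80,0),("b",0,60),("c",80,0),("d",0,-60)):print(n,(q[:2]+x*ux+y*uy).round(1))
goal(q[:2]-80*ux,300,np.degrees(q[2]))
E
```

```text
[ 570.80640697 -104.44936442    1.27978555] 73.3263106559187 [-1.2  0.7 -0.8 -0.2  1.1  0.8  0.9 -1.2]
a [ 547.9 -181.1]
b [513.3 -87.2]
c [593.8 -27.8]
d [ 628.3 -121.7]
tool shift [575.8 664.  105.1] toolx yaw -14.4 spin needed -87.7
```

```bash
python3 -m jog '[[[40,46,0,0],[80,92,0,0],[120,138,0,0],[160,184,0,0],[200,230,0,0]]]' 0; python3 -c "
from h import *
s=arm.read_state();print(s['joints'],s['clock']);goal((547.9,-181.1),300,73.3)"
```

```text
clock: 0.72
position: [292.0, 330.8, 404.0]
ee_rot: [0.992, -0.125, -0.0, 0.001]
contact_force: [1.1, -0.1, 0.2]
gripper_width: -0.1
[ 1.21819019e+00  6.74042427e-02 -4.15761837e-01  3.25861810e-04
 -1.08989678e+00  1.02087624e-01] 0.725
tool shift [374.7 432.3 105. ] toolx yaw -14.3 spin needed -87.6
```

```bash
python3 -m jog '[[[40,46,0,10],[80,92,0,20],[120,138,0,30],[160,184,0,40],[200,230,0,50]]]'; python3 -c "
from h import *
s=arm.read_state();print(s['joints'],s['clock']);goal((547.9,-181.1),300,73.3)"
```

```text
clock: 1.35
position: [429.1, 56.4, 404.6]
ee_rot: [0.845, -0.535, 0.0, 0.001]
contact_force: [1.1, 1.0, -0.8]
gripper_width: -0.0
[ 0.5094101   0.05089704 -0.43272865  0.00179843 -1.08827652 -0.06792186] 1.35
tool shift [265.3  -5.8 105. ] toolx yaw -64.7 spin needed 42.0
```

```bash
python3 -m jog '[[[55,-1,20,9],[110,-2,40,18],[165,-4,60,27],[215,-5,80,36],[265,-6,105,42]]]'; python3 -c "
from h import *
s=arm.read_state();print(s['joints'],s['clock']);goal((547.9,-181.1),300,73.3)"
```

```text
clock: 1.98
position: [548.6, -182.4, 299.3]
ee_rot: [-0.596, 0.803, -0.001, -0.0]
contact_force: [1.0, 0.4, 0.3]
gripper_width: -0.2
[-0.04050835  0.40188741 -0.25394059  0.00240881 -0.91462237 -0.25566745] 1.975
tool shift [-1.   1.  -0.7] toolx yaw -106.9 spin needed -0.2
```

Run:
```python
from h import *
import cv2
s,_=arm.get_image("side");t,_=arm.get_image("top")
a=cv2.resize(s[135:260,205:325],None,fx=3,fy=3,interpolation=cv2.INTER_CUBIC)
b=cv2.resize(t[135:260,235:355],None,fx=3,fy=3,interpolation=cv2.INTER_CUBIC)
cv2.imwrite("pics/c2.png",np.hstack([a,b]))
```

```text
(no output)
```

View pics/c2.png

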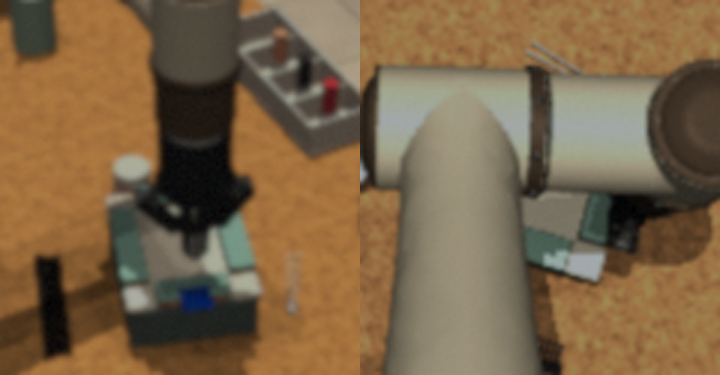

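The side view shows the closed fingertips at about (195, 245) in the left half, hanging over the tab end. The blue tab is at (197, 298). Next I descend to just above the section.

```bash
python3 -m jog '[[[-1,1,15,0],[-1,1,30,0],[-1,1,40,0],[-1,1,44,0],[-1,1,44,0]]]'; python3 -m jog '[[[0,0,2,0],[0,0,3,0],[0,0,4,0],[0,0,5,0],[0,0,6,0]]]'
```

```text
clock: 2.7
position: [547.0, -182.0, 252.5]
ee_rot: [-0.595, 0.804, 0.002, -0.004]
contact_force: [-3.8, 3.2, 8.5]
gripper_width: 0.1
clock: 3.32
position: [547.1, -181.7, 246.3]
ee_rot: [-0.595, 0.804, 0.002, -0.003]
contact_force: [-0.2, 0.2, 0.1]
gripper_width: 0.0
```

```bash
python3 -m jog '[[[0,0,1,0],[0,0,1.5,0],[0,0,2,0],[0,0,2.5,0],[0,0,2.5,0]]]'
```

```text
clock: 3.95
position: [547.1, -181.6, 244.5]
ee_rot: [-0.595, 0.803, 0.002, -0.003]
contact_force: [-1.2, 2.5, 4.4]
gripper_width: -0.1
```

```bash
python3 -m jog '[[[0,0,-15,0],[0,0,-35,0],[0,0,-45,-10],[0,0,-45,-20],[0,0,-45,-30]]]';python3 -c "
from h import *
goal((513.3,-87.2),285,-16.7)"
```

```text
clock: 4.58
position: [547.5, -181.7, 290.6]
ee_rot: [0.785, -0.62, -0.002, 0.002]
contact_force: [-0.1, -0.0, -0.2]
gripper_width: 0.1
tool shift [-99.9  11.4   5.7] toolx yaw -76.6 spin needed -59.9
```

```bash
python3 -m jog '[[[-20,2,0,-10],[-40,4,0,-20],[-60,6,2,-30],[-80,9,4,-40],[-100,11,6,-50]]]';python3 -c "
from h import *
goal((513.3,-87.2),258,-16.7)"
```

```text
clock: 5.2
position: [513.5, -86.5, 285.5]
ee_rot: [0.974, -0.227, -0.002, 0.001]
contact_force: [-0.1, 0.3, 0.0]
gripper_width: 0.0
tool shift [ 0.2  0.6 27.5] toolx yaw -26.3 spin needed -9.6
```

```bash
python3 -m jog '[[[0,0,5,-10],[0,0,14,-10],[0,0,22,-10],[0,0,25,-10],[0,0,25,-10]]]'; python3 -c "
from h import *
goal((513.3,-87.2),246,-16.7)"
```

```text
clock: 5.82
position: [513.5, -86.8, 260.1]
ee_rot: [0.99, -0.142, -0.002, 0.001]
contact_force: [0.7, 0.0, -0.1]
gripper_width: -0.1
tool shift [ 0.   0.4 14.1] toolx yaw -16.3 spin needed 0.4
```

```bash
python3 -m jog '[[[0,0,4,0],[0,0,7,0],[0,0,9,0],[0,0,10,0],[0,0,11,0]]]';  python3 -m jog '[[[0,0,1,0],[0,0,2,0],[0,0,3,0],[0,0,3,0],[0,0,3,0]]]'
```

```text
clock: 6.45
position: [513.4, -86.8, 249.4]
ee_rot: [0.99, -0.142, -0.002, 0.001]
contact_force: [-0.2, -0.7, 0.6]
gripper_width: 0.1
clock: 7.08
position: [513.4, -86.8, 246.4]
ee_rot: [0.99, -0.142, -0.002, 0.001]
contact_force: [0.8, -1.1, -0.1]
gripper_width: 0.0
```

```bash
python3 -m jog '[[[0,0,1,0],[0,0,1.5,0],[0,0,2,0],[0,0,2.5,0],[0,0,2.5,0]]]'
```

```text
clock: 7.7
position: [513.4, -86.8, 244.5]
ee_rot: [0.99, -0.142, -0.002, 0.001]
contact_force: [-1.5, 0.0, 5.3]
gripper_width: -0.2
```

```bash
python3 -m jog '[[[0,0,-15,0],[0,0,-35,0],[0,0,-45,10],[0,0,-45,20],[0,0,-45,30]]]';python3 -c "
from h import *
goal((593.8,-27.8),285,73.3)"
python3 - <<'E'
from h import *
import cv2
s,_=arm.get_image("side");t,_=arm.get_image("top")
a=cv2.resize(s[135:260,205:325],None,fx=3,fy=3,interpolation=cv2.INTER_CUBIC)
b=cv2.resize(t[135:260,235:355],None,fx=3,fy=3,interpolation=cv2.INTER_CUBIC)
cv2.imwrite("pics/c3.png",np.hstack([a,b]))
E
```

```text
clock: 8.32
position: [513.5, -86.7, 289.5]
ee_rot: [0.918, -0.396, -0.002, 0.001]
contact_force: [-0.4, 0.7, 0.1]
gripper_width: 0.0
tool shift [ 12.3 -98.8   4. ] toolx yaw -46.7 spin needed 60.0
```

View pics/c3.png

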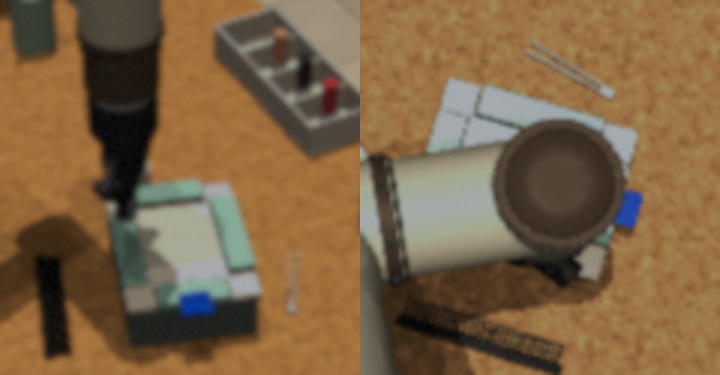

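The side view shows section a flush, with its tab lowered to about (197, 304). The box outline hasn't moved, and section b is partly hidden by the fingers. Next is section c.

```bash
python3 -m jog '[[[2,-20,0,10],[5,-40,0,20],[7,-60,0,30],[10,-80,0,40],[12,-99,0,50]]]'; python3 -m jog '[[[0,0,5,10],[0,0,14,10],[0,0,24,10],[0,0,29,10],[0,0,29,10]]]'; python3 -c "
from h import *
goal((593.8,-27.8),246,73.3)"
```

```text
clock: 9.05
position: [593.9, -26.6, 288.5]
ee_rot: [-0.666, 0.746, 0.001, -0.002]
contact_force: [0.5, -0.6, 0.2]
gripper_width: -0.1
clock: 9.68
position: [593.6, -26.8, 258.9]
ee_rot: [-0.599, 0.801, 0.001, -0.003]
contact_force: [1.2, 0.3, 0.7]
gripper_width: 0.1
tool shift [ 0.9 -0.5 12.9] toolx yaw -106.4 spin needed 0.3
```

```bash
python3 -m jog '[[[1,0,3,0],[1,0,5,0],[1,0,7,0],[1,0,8,0],[1,0,9,0]]]';  python3 -m jog '[[[0,0,1,0],[0,0,2,0],[0,0,3,0],[0,0,3.5,0],[0,0,4,0]]]'
```

```text
clock: 10.3
position: [593.3, -27.7, 251.2]
ee_rot: [-0.599, 0.8, 0.001, -0.003]
contact_force: [-1.2, 0.4, 5.5]
gripper_width: -0.0
clock: 10.92
position: [593.3, -27.8, 246.8]
ee_rot: [-0.599, 0.801, 0.001, -0.003]
contact_force: [0.6, 0.2, 1.0]
gripper_width: -0.0
```

```bash
python3 -m jog '[[[0,0,1,0],[0,0,1.5,0],[0,0,2,0],[0,0,2.5,0],[0,0,3,0]]]'; python3 -m jog '[[[0,0,-15,0],[0,0,-35,0],[0,0,-45,-10],[0,0,-45,-20],[0,0,-45,-30]]]';python3 -c "
from h import *
goal((628.3,-121.7),285,-16.7)"
```

```text
clock: 11.55
position: [593.4, -27.7, 244.5]
ee_rot: [-0.599, 0.8, 0.001, -0.003]
contact_force: [-2.0, 0.2, 5.9]
gripper_width: -0.2
clock: 12.18
position: [593.7, -27.6, 290.6]
ee_rot: [0.788, -0.616, -0.001, 0.002]
contact_force: [0.3, -0.4, -0.8]
gripper_width: 0.0
tool shift [ 99.6 -10.8   5.7] toolx yaw -76.0 spin needed -59.3
```

```bash
python3 -m jog '[[[20,-2,0,-10],[40,-4,0,-20],[60,-6,0,-30],[80,-9,0,-40],[100,-11,0,-50]]]'; python3 -m jog '[[[0,0,5,-9],[0,0,14,-9],[0,0,24,-9],[0,0,30,-9],[0,0,30,-9]]]'; python3 -c "
from h import *
goal((628.3,-121.7),246,-16.7)"
```

```text
clock: 12.8
position: [628.9, -122.6, 291.6]
ee_rot: [0.975, -0.222, -0.001, 0.001]
contact_force: [0.0, -0.7, -1.0]
gripper_width: 0.2
clock: 13.42
position: [628.7, -122.5, 260.8]
ee_rot: [0.989, -0.145, -0.002, 0.001]
contact_force: [-0.3, -0.3, 0.3]
gripper_width: -0.1
tool shift [-0.5 -0.7 14.8] toolx yaw -16.7 spin needed 0.0
```

```bash
python3 -m jog '[[[0,0,4,0],[0,0,7,0],[0,0,9,0],[0,0,10,0],[0,0,11,0]]]';  python3 -m jog '[[[0,0,1,0],[0,0,2,0],[0,0,3,0],[0,0,3.5,0],[0,0,4,0]]]'
```

```text
clock: 14.05
position: [628.5, -122.4, 251.3]
ee_rot: [0.989, -0.145, -0.002, 0.001]
contact_force: [-3.3, 0.5, 6.4]
gripper_width: 0.1
clock: 14.68
position: [628.6, -122.5, 246.9]
ee_rot: [0.989, -0.145, -0.002, 0.001]
contact_force: [0.3, 0.2, -0.6]
gripper_width: 0.1
```

```bash
python3 -m jog '[[[0,0,0.5,0],[0,0,1,0],[0,0,1.5,0],[0,0,2,0],[0,0,2.5,0]]]'
```

```text
clock: 15.3
position: [628.6, -122.4, 244.6]
ee_rot: [0.989, -0.145, -0.002, 0.001]
contact_force: [-1.3, 1.0, 2.7]
gripper_width: -0.3
```

```bash
python3 -m jog '[[[0,0,-20,0],[0,0,-60,0],[0,0,-110,0],[-10,-30,-150,0],[-30,-80,-155,0]]]'; python3 -m jog '[[[-30,-45,0,0],[-60,-90,0,0],[-90,-140,0,0],[-120,-190,0,0],[-150,-240,0,0]]]'
python3 - <<'E'
from h import *
import cv2
s,_=arm.get_image("side");t,d=arm.get_image("top")
a=cv2.resize(s[165:270,205:325],None,fx=3,fy=3,interpolation=cv2.INTER_CUBIC)
b=cv2.resize(t[145:250,235:355],None,fx=3,fy=3,interpolation=cv2.INTER_CUBIC)
cv2.imwrite("pics/c4.png",np.hstack([a,b]));cv2.imwrite("pics/t4.png",t)
s,ds=arm.get_image("side")
K=arm.camera_params
ux=np.array([np.cos(1.2798),np.sin(1.2798)]);uy=np.array([-ux[1],ux[0]])
for cam,dn,do in(("top",d,np.load("pics/top0.npy")),("side",ds,np.load("pics/side0.npy"))):
  v,u=np.mgrid[:384,:512];uv=np.c_[u.ravel(),v.ravel()]
  for lab,D in(("before",do),("now",dn)):
    P=world(K(cam),uv,d=D.ravel()); r=P[:,:2]-[570.8,-104.4]; X=r@ux;Y=r@uy
    o=[]
    for x,y,hx,hy in((-80,0,8,30),(0,60,50,8),(80,0,8,30),(0,-60,50,8),(0,0,40,25),):
      m=(abs(X-x)<hx)&(abs(Y-y)<hy)&(P[:,2]>50)&(P[:,2]<100); o.append(np.median(P[m,2]).round(1))
    print(cam,lab,"a b c d mid",o)
E
```

```text
clock: 15.92
position: [623.8, -37.1, 403.6]
ee_rot: [0.989, -0.146, 0.002, 0.001]
contact_force: [-0.5, 0.9, -0.3]
gripper_width: -0.1
clock: 16.55
position: [548.9, 237.6, 403.0]
ee_rot: [0.989, -0.146, 0.002, 0.0]
contact_force: [0.8, -0.2, -0.4]
gripper_width: 0.1
top before a b c d mid [np.float64(77.8), np.float64(78.1), np.float64(77.7), np.float64(77.9), np.float64(66.9)]
top now a b c d mid [np.float64(69.7), np.float64(69.7), np.float64(69.8), np.float64(70.0), np.float64(66.9)]
side before a b c d mid [np.float64(78.1), np.float64(79.2), np.float64(77.6), np.float64(79.1), np.float64(68.2)]
side now a b c d mid [np.float64(71.8), np.float64(71.2), np.float64(71.1), np.float64(71.0), np.float64(68.0)]
```

View pics/c4.png

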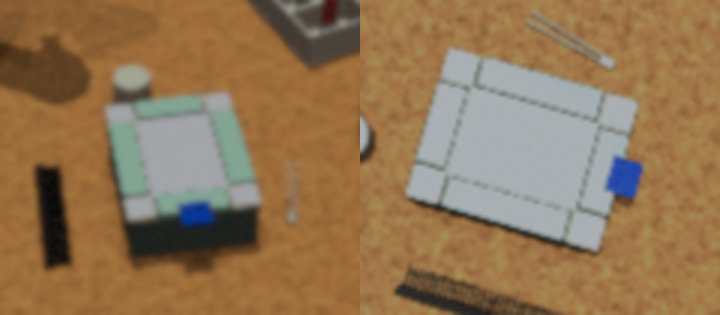

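All four sections measure about 8 mm lower and look flush in the picture. The box, comb, tweezers and jar are where they were, and the arm is clear.

```bash
python3 -c "
from bench import arm
print(arm.job_done())"
```

```text
the job is handed in; nothing more can be done
None
```

The lid is closed and the job is handed in, at about 17 s on the robot's clock. I pressed the four sections with the closed fingertips, starting at the blue tab: a, b, c, then d, clockwise from above. Each one gave way and then met its stop at TCP z of about 244.5 mm. The largest force I read was about 10 N.

- **Section heights:** Depth from the top camera shows all four sections going from about 78 mm to about 70 mm. The side camera reads 71 to 72 mm now. The lid middle is unchanged in both views.
- **Side camera on section a:** It shows a drop of only 6.3 mm there, while the top camera shows 8.1 mm. I put this down to depth noise near the tab, because the press reached the stop.
- **Box and nearby items:** The box, comb, tweezers and jar look unmoved in the last pictures. I did not measure this, and I did not recheck the trimmer, cup, dispenser or brush. The arm went nowhere near the trimmer or brush, and it stayed well above everything except at the presses.
- **First press:** The fingertips met section a about 3 mm sooner than I had commanded (8.5 N upward, about 5 N sideways), so I approached the other three more slowly.

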